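# Set a cell-test jig to its test position and start the test

### The arm

A 6-joint arm with a two-finger parallel gripper is mounted at the origin on a cart in front of the work surface, level with it; the furniture and walls round the work are solid. World frame = base frame: x ahead of the robot, y to its left, z up, the work surface at z = 0. Lengths are in m, angles in rad, forces in N, time in s.
With the tool pointing down it reaches from about 0.2 to 0.875 m from the base axis. Payload 3.4 kg.
Tool frame: the origin (TCP) lies between the finger pads; the fingertips stand 25 mm ahead of it and the grasp point (between the pads) lies 6 mm ahead of it (r.nose_length is the z of the fingertips in the tool frame, in m); z points along the fingers, y is the line along which they close (so a half turn about z gives the same grasp; the last joint's range is limited). The gripper opens to 94 mm and grips with 3 to 60 N. Pads are 16 mm wide; open, the fingers measure 119 mm over their backs; the gripper's body (75 mm by 177 mm) begins 78 mm behind the grasp point.
Start: joints at [-1.299, 0.276, 1.505, -0, 1.361, -0.121], TCP at [0.22, -0.531, 0.198] pointing down, gripper open.
Joint ranges: [-2.89, 2.89], [-0.75, 2.08], [0.22, 2.7], [-1.18, 4.32], [0.11, 2.71], [-2.7, 2.7]. Speed limits (rad/s): [2.57, 2.57, 3.14, 3.14, 3.14, 3.14].

### API

Orientations are given as a unit quaternion [w, x, y, z].
In Python, from plant import r, gripper_to, inverse_kinematics, vision, models, telemetry gives the robot as it stands. Calls block until the motion is done:
- r.move_to(position, orientation): joint-space move of the TCP to a pose.
- r.move_l(position, rot=None, vel=0.15, guard=None): straight line of the TCP; rot=None keeps the orientation; vel is the mean speed in m/s. With guard (N) it stops when the force on the tool has changed by that much, and returns True; else False.
- r.movej(angles): joint-space move.
- gripper_to(opening, f_grip=None): finger opening in m; f_grip is the grip in N (None keeps the last); returns when the fingers have stopped.
- r.hold(seconds).
- inverse_kinematics(position, orientation): joint angles nearest the present ones, or None.
- vision.snapshot(name): name is "side" or "top" or "wrist"; returns the picture (420x560x3 uint8, red, green, blue); there is no depth.
- vision.get_calibration(name): a dict with "fx", "fy", "cx", "cy" (pixels), "position" and "orientation" of the camera in the world. Camera axes: x right, y down, z forward; pixel columns grow to the right and rows downward; lengths in m; the calibration is good to about 2 mm. A picture is of the moment at which its call begins: read the wrist's pose just before it. get_calibration takes no time and is no camera call; for the wrist camera it gives the pose at the moment of the call.
A pose or a line that the arm cannot do raises r.PlanningError and nothing moves.
- r.sign_off(): hands the job in, once; it reports no verdict.
Trained networks look in the newest picture that a camera, given by its name, has taken for a name from the list of things; names that differ only in an ending like _2 or _b are one class to them, and where a whole thing is asked for, a point or a joint stands for the part that bears it (a point fixed in the world has none). Each returns a list of dicts, best first, with "score" (0 to 1); they miss things now and then, are a little off and sometimes report something else, mostly with a low value. They report only what shows in the picture. A call takes as long as a camera call. They do not tell look-alikes from the thing itself.
- models.boxes_of(thing, camera): "at" ([x, y, z] in m, in world coordinates, good to about 4 mm: the middle of the surface that is visible of it).
- models.regions_of(thing, camera): "pixels" (420x560 bool, what is visible of it).
- models.mark_of(thing, camera): "at" ([x, y, z] in m, in world coordinates, good to about 4 mm: a listed point, or the origin of a listed thing).
Readings, each from a call of its own:
- telemetry.current_t(): time.
- telemetry.current_joints(): joint angles.
- telemetry.current_dq(): joint speeds.
- telemetry.current_joint_efforts(): joint torques, N m.
- telemetry.current_ee_pos(): TCP position.
- telemetry.current_tool_rot(): TCP orientation.
- telemetry.current_wrist_force(): force on the tool from outside, world axes, zero at the start.
- telemetry.current_torque(): the same for the moment, N m.
- telemetry.current_opening(): finger opening in m.
Only numpy, scipy, OpenCV 4.12 (cv2) and the standard library are available. Lean on these libraries where they do the work, as an engineer would, in place of code of your own. Each camera call takes 0.05 s, during which the arm holds its last target. There are 200 camera calls.

### The job

A cell lies in the sprung carriage of the small test jig on the desk. With your fingertips, push the carriage's upright plate all the way to its end stop, then let go so that the carriage springs back and catches on the stop pin half-way; once it rests there, press the jig's round test button down and release it. Nothing is picked up: do not touch the cell, keep it lying in its cradle, press the button only after the carriage has caught, and leave the reel, the tin and the spare cell where they are.

Things in the scene. Friction and masses are not known exactly. Their poses are not given: they have to be found in the camera images.
- jig: Test jig fixed to the desk: dark base plate 12 mm thick. Origin at desk height on the carriage's centre line; plate spans x -120 to 90, y -82 to 82 mm. +x: the way the carriage is pushed, roughly away from the robot; +y left; z up. Contact posts beside the cradle (x -15, y -51 and 51 mm) are 46 mm high, the end-stop block (x 72 to 84) 32 mm, the pin's block (x 8, y 45 to 65) 34 mm.
- carriage (a joint): Travel along jig +x, m: 0 parked at the front (start), 0.060 end stop. Spring back to 0: 3.6 N at 0, 7.2 N at the end; damped return, about 0.2 m/s. A tooth on its left rides over the stop pin (up to 4 N more, from 0.005 to 0.030); beyond 0.035 the pin has dropped behind the tooth and the released carriage comes back to rest on it at about 0.030. Released earlier it returns to 0.
- push_face (a point): Centre of the front face (towards jig -x, nearer the robot) of the carriage's upright aluminium push plate, 38 mm above the desk, moving with the carriage; at jig x -95, y 0 mm when parked. Plate: 44 mm wide, 6 mm thick, from 18 to 58 mm above the desk. Before it are only the base plate and two 20 mm high blocks (x -116 to -106, y 11 to 25 mm either side). Axes as the jig's.
- cradle (a point): Point on the top face of the carriage (26 mm above the desk) in the middle of the cradle in which the cell lies; moves with the carriage, 50 mm behind the push face. Ridges 8 mm high before and behind the cell keep it in place. Axes as the jig's.
- cell (a point): Centre of the AA cell (50 mm long, 14 mm thick, loose, 24 g) lying across the carriage in the cradle, 7 mm above the cradle point; its long axis is y.
- stop_pin (a joint): Outward travel of the round-nosed steel stop pin (8 mm thick, with a black knob at its outer end, left side of the jig) along the jig's +y, in m: 0 = sprung in (nose in the way of the tooth), about 0.011 = pushed out by the tooth. It works by itself; it need not be touched.
- test_button (a joint): Downward travel of the test button, in m: 0 = up, 0.006 = fully down; sprung, about 1 N at first, 3.5 N fully down.
- test_button_top (a point): Centre of the top of the round grey test button (28 mm across, in a black collar 44 mm across) on the jig's right rear corner, at jig x 55, y -58 mm; its top is 34 mm above the desk when up, and it is pressed straight down. It stands 10 mm above its collar.
- solder_reel_mid (a point): Centre of a loose solder reel (54 mm across, 34 mm high) beside the jig: bystander.
- flux_tin_mid (a point): Centre of a loose flat tin (59 mm across, 18 mm high) beside the jig: bystander.
- battery_2_mid (a point): Centre of the spare AA cell (50 x 14 x 14 mm) lying loose on the desk at the left of the jig: bystander.
Mind the look-alikes: they are no part of the job. Leave any blue or red look-alike of the part that bears cell alone.

How it is judged:
On the way, in this order (a step that is already met when the one before it is completed fails the run):
1. the carriage has been pushed to its end stop (past 0.052 m) (value of joint carriage above 0.052 m), for 0.05 s.
2. let go, the carriage rests on the stop pin at mid travel (value of joint carriage between 0.026 and 0.034 m and velocity of joint carriage between -0.01 and 0.01 m/s and contact force between the fingers and jig below 0.2 N), for 0.2 s.
3. the test button is pressed (more than 3 mm down) (value of joint test_button above 0.003 m), for 0.05 s.
At the end, for the whole second after the job is handed in: Carriage at rest on the stop pin (0.026 to 0.034 m), pin in (under 4 mm), button up (under 1.5 mm), cell at rest in its cradle (centre within 14 mm of the cradle point, at most 11 mm above it), reel, tin and spare cell within 15 mm of their starts (value of joint carriage between 0.026 and 0.034 m and velocity of joint carriage between -0.01 and 0.01 m/s and value of joint stop_pin below 0.004 m and value of joint test_button below 0.0015 m and distance between cell and cradle below 0.014 m and z of cell in the frame of cradle below 0.011 m and linear speed of battery_1 below 0.02 m/s and distance of each of solder_reel_mid, flux_tin_mid, battery_2_mid from where it was at the start of the episode below 0.015 m); the robot touches nothing.
It fails at once if the button pressed while the carriage is not caught at mid travel (value of joint test_button above 0.003 m and not (value of joint carriage between 0.026 and 0.034 m)).
It fails at once if the cell touched by the robot (contact force between any of the fingers, the arm and battery_1 above 0.5 N).
It fails at once if the cell lifted or knocked out of its cradle (not (distance between cell and cradle below 0.014 m and z of cell in the frame of cradle below 0.011 m)).
It fails at once if a bystander (reel, tin, spare cell) moved by more than 15 mm (distance of any of solder_reel_mid, flux_tin_mid, battery_2_mid from where it was at the start of the episode above 0.015 m).
It also fails if it takes over 43 s, if anything falls off the work surface, if the arm or the gripper's body presses on something with over 40 N, if the wrist force passes 120 N, or if a joint passes its speed limit or range.

## Working session

There is one attempt and no reset: what is moved stays moved. The work goes in short steps, each a Python script; the robot and the scene stay as the last script left them, time stands still between calls to the robot, and variables do not carry over. Pictures are saved under pics/ and viewed, on a budget of 10 in all, crops included, one or two more only if the job needs it, and the job is handed in when it is done.

```bash
mkdir -p pics; ls; python3 - <<'E'
from plant import *
import cv2,numpy as np
from plant import r,vision,models,telemetry
a=[]
for c in("top","side"):
    p=vision.snapshot(c); cv2.imwrite(f"pics/{c}0.png",p[:,:,::-1])
    k=vision.get_calibration(c); print(c,k)
    for n in("jig","push_face","cradle","test_button_top","cell","stop_pin"):
        print(n,[(np.round(d["at"],4).tolist(),round(d["score"],2)) for d in models.mark_of(n,c)[:3]])
print(telemetry.current_t())
E
```

```text
pics
top {'fx': 403.91085750480477, 'fy': 403.91085750480477, 'cx': 278.98201020745336, 'cy': 205.8046567019377, 'position': array([0.41696616, 0.1146302 , 0.9142035 ]), 'orientation': array([ 0.02261048, -0.70174723,  0.71044124, -0.04809204])}
jig [([0.5704, 0.0027, 0.0016], 0.66)]
push_face [([0.4834, 0.0325, 0.0362], 0.76)]
cradle [([0.5303, 0.019, 0.0274], 0.72)]
test_button_top [([0.6109, -0.0662, 0.0337], 0.63)]
cell [([0.3702, 0.0723, 0.0079], 0.6), ([0.4809, 0.2186, 0.0054], 0.56), ([0.5288, 0.0217, 0.0349], 0.51)]Traceback (most recent call last):
  File "<stdin>", line 9, in <module>
ValueError: it knows: battery_2_mid, cell, cradle, flux_tin_mid, jig, push_face, solder_reel_mid, test_button_top
```

View pics/top0.png

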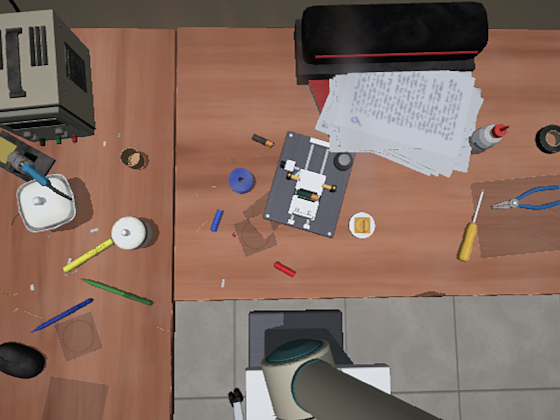

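```bash
python3 - <<'E'
import cv2,numpy as np
from plant import r,vision,models,telemetry
M={"jig":(0,0,0),"push_face":(-.095,0,.038),"cradle":(-.045,0,.026),"test_button_top":(.055,-.058,.034)}
A=[];B=[]
for c in("top","side"):
    p=vision.snapshot(c)
    if c=="side": cv2.imwrite("pics/side0.png",p[:,:,::-1])
    else: cv2.imwrite("pics/topc.png",cv2.resize(p[110:260,210:390,::-1],None,fx=4,fy=4,interpolation=cv2.INTER_CUBIC))
    for n in M:
        d=models.mark_of(n,c)
        print(c,n,[(np.round(q["at"],4).tolist(),round(q["score"],2)) for q in d[:2]])
        if d: A.append(M[n]);B.append(d[0]["at"])
A=np.array(A);B=np.array(B)
a=A[:,:2]-A[:,:2].mean(0);b=B[:,:2]-B[:,:2].mean(0)
yaw=np.arctan2((a[:,0]*b[:,1]-a[:,1]*b[:,0]).sum(),(a*b).sum())
R=np.array([[np.cos(yaw),-np.sin(yaw)],[np.sin(yaw),np.cos(yaw)]])
o=B[:,:2].mean(0)-R@A[:,:2].mean(0)
print("yaw",np.degrees(yaw),"o",o); print(np.round((A[:,:2]@R.T+o-B[:,:2])*1e3,1).tolist())
print(telemetry.current_t(), vision.get_calibration("side"))
E
```

```text
top jig [([0.5695, 0.0049, 0.0037], 0.88)]
top push_face [([0.4836, 0.0331, 0.0373], 0.74)]
top cradle [([0.5296, 0.0193, 0.0291], 0.82)]
top test_button_top [([0.5651, 0.168, 0.0163], 0.65), ([0.6081, -0.0669, 0.0294], 0.62)]
side jig [([0.5722, 0.0083, 0.0039], 0.61)]
side push_face [([0.4862, 0.0343, 0.0388], 0.68)]
side cradle [([0.6074, -0.0615, 0.0365], 0.71), ([0.53, 0.0167, 0.0309], 0.59)]
side test_button_top [([0.6074, -0.0616, 0.0344], 0.54), ([0.5657, 0.1641, 0.0168], 0.37)]
yaw 36.955583366398955 o [0.56088858 0.04246239]
[[-8.6, 37.6], [1.4, -47.8], [-4.7, -3.9], [74.6, -138.8], [-11.3, 34.2], [-1.2, -49.0], [-82.5, 76.9], [32.3, 90.8]]
0.8 {'fx': 474.7550334703931, 'fy': 474.7550334703931, 'cx': 266.886002260539, 'cy': 214.99446844407674, 'position': array([0.41245961, 0.7382594 , 0.62785683]), 'orientation': array([ 0.04359983, -0.0703104 ,  0.90720273, -0.41247874])}
```

View pics/topc.png

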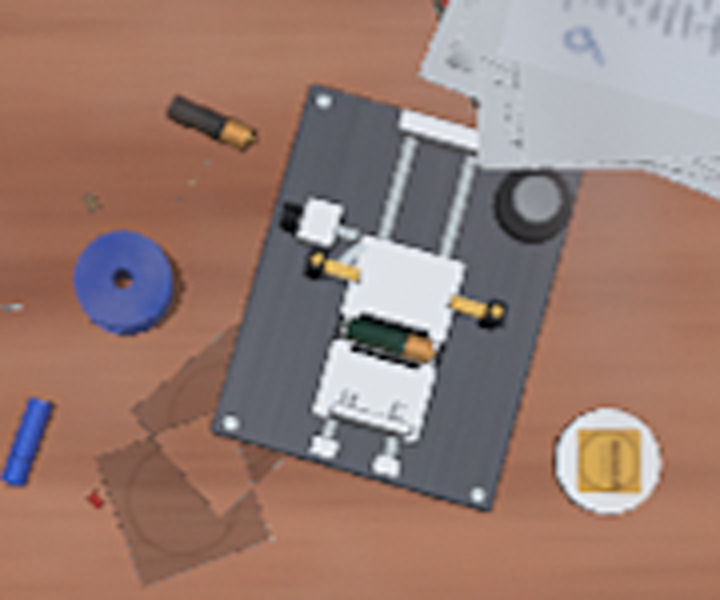

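View pics/side0.png

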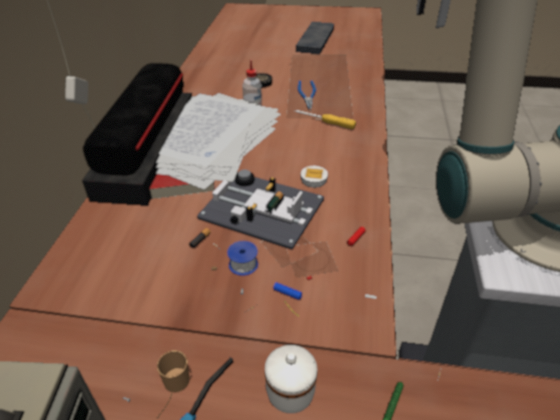

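The crop shows candidates for the cell. The carriage one is green/copper at top px (305,195), on the white carriage. The others are the spare, dark (263,140), the blue look-alike (217,220) and the red look-alike (285,269). For the button, the grey one in its black collar is at (342,160). The reel hub at (240,180) gave a false "button". I choose the jig's own parts, move in and take one close look with the wrist camera.

```bash
cat > h.py <<'E'
import numpy as np, cv2
from scipy.spatial.transform import Rotation as Ro
from plant import r,gripper_to,inverse_kinematics,vision,models,telemetry
M={"jig":(0,0,0),"push_face":(-.095,0,.038),"cradle":(-.045,0,.026),"test_button_top":(.055,-.058,.034)}
def fit(A,B):
    A=np.array(A)[:,:2];B=np.array(B)[:,:2];a=A-A.mean(0);b=B-B.mean(0)
    yaw=np.arctan2((a[:,0]*b[:,1]-a[:,1]*b[:,0]).sum(),(a*b).sum())
    R=Ro.from_euler('z',yaw).as_matrix()[:2,:2];o=B.mean(0)-R@A.mean(0)
    print("yaw",np.degrees(yaw),"o",o,"res mm",np.round((A@R.T+o-B)*1e3,1).tolist())
    return yaw,o
def W(yaw,o,x,y,z):
    return [*(Ro.from_euler('z',yaw).as_matrix()[:2,:2]@[x,y]+o),z]
def down(yaw,flip=0):
    q=(Ro.from_euler('z',yaw+flip*np.pi)*Ro.from_euler('x',np.pi)).as_quat()
    return [q[3],q[0],q[1],q[2]]
E
python3 - <<'E'
from h import *
A=[M[n] for n in M]; 
yaw,o=fit(A*2,[[.5700,.0038],[.4835,.0328],[.530,.0192],[.6095,-.0665],[.5722,.0083],[.4862,.0343],[.530,.0167],[.6074,-.0616]])
print(telemetry.current_tool_rot())
P=W(yaw,o,-.17,0,.28)
js=[inverse_kinematics(P,down(yaw,f)) for f in(0,1)]
print([None if j is None else np.round(j,2).tolist() for j in js])
f=min((k for k in(0,1) if js[k] is not None),key=lambda k:abs(js[k][5]))
gripper_to(0.0,10)
r.move_to(P,down(yaw,f))
A=[];B=[]
k=vision.get_calibration("wrist");p=vision.snapshot("wrist");cv2.imwrite("pics/w1.png",p[:,:,::-1])
for n in M:
    d=models.mark_of(n,"wrist");print(n,[(np.round(q["at"],4).tolist(),round(q["score"],2)) for q in d[:2]])
print("flip",f,"t",telemetry.current_t(),telemetry.current_opening(),k)
E
```

```text
yaw -16.86236970487413 o [0.57314241 0.0060875 ] res mm [[3.1, 2.3], [-1.3, 0.8], [0.1, -0.1], [-0.5, 1.1], [0.9, -2.2], [-4.0, -0.7], [0.1, 2.4], [1.6, -3.8]]
[7.81518242e-05 9.80775437e-01 1.95139785e-01 4.65614103e-06]
[[-0.03, -0.01, 1.65, -0.0, 1.5, 1.83], [-0.03, -0.01, 1.65, 0.0, 1.5, -1.31]]
jig []
push_face [([0.4842, 0.0337, 0.0377], 0.78)]
cradle []
test_button_top [([0.4626, -0.1012, 0.0089], 0.41)]
flip 1 t 4.6917 0.00016672456188152637 {'fx': 317.13318759091305, 'fy': 317.13318759091305, 'cx': 282.84270597042166, 'cy': 212.27585330768642, 'position': array([0.33550787, 0.0762985 , 0.46632288]), 'orientation': array([0.1074132 , 0.79619329, 0.59013855, 0.07921581])}
```

View pics/w1.png

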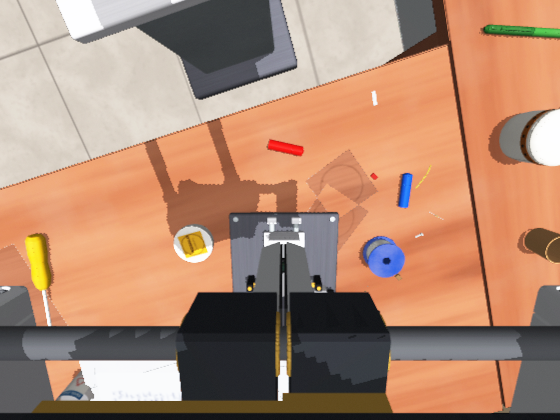

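The wrist view shows the jig's front edge level at row 213 (231–338 px). The push plate is centred at (284,240), directly under the fingers (x≈283), so yaw and lateral position agree. I push now.

```bash
python3 - <<'E'
from h import *
yaw=np.radians(-16.86);o=np.array([.5731,.0061]);ux=np.array([np.cos(yaw),np.sin(yaw)])
jx=lambda:float((np.array(telemetry.current_ee_pos())[:2]-o)@ux)
r.move_l(W(yaw,o,-.135,0,.28),vel=.2)
r.move_l(W(yaw,o,-.135,0,.056),vel=.12)
print("down",jx(),telemetry.current_wrist_force())
print("touch",r.move_l(W(yaw,o,-.085,0,.056),vel=.03,guard=2.0),jx(),telemetry.current_wrist_force())
print("stop",r.move_l(W(yaw,o,-.025,0,.056),vel=.04,guard=18),jx(),telemetry.current_wrist_force())
r.hold(.2);print("held",jx(),telemetry.current_wrist_force(),telemetry.current_t())
p=vision.snapshot("top"); cv2.imwrite("pics/push.png",cv2.resize(p[110:260,210:390,::-1],None,fx=3,fy=3))
E
```

```text
down -0.13453789747393077 [ 0.31017353  0.10352255 -0.60337062]
touch False -0.08520593372969393 [0.10917513 0.46995234 0.6551767 ]
stop False -0.025281215503975617 [ 0.04235584 -0.02381602  0.28965498]
held -0.025101577275829512 [-0.57503762  0.08798448  0.08068177] 10.7
```

View pics/push.png

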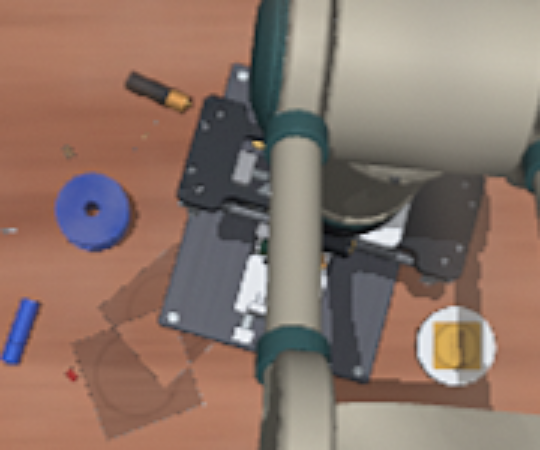

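The picture shows the carriage still parked, yet the fingers are at jig x -25 mm and no force was felt. I check heights before moving.

```bash
python3 - <<'E'
from h import *
print(r.nose_length,telemetry.current_ee_pos(),telemetry.current_tool_rot(),telemetry.current_joints(),telemetry.current_opening(),telemetry.current_wrist_force())
p=vision.snapshot("side"); cv2.imwrite("pics/s1.png",cv2.resize(p[120:280,160:360,::-1],None,fx=4,fy=3.75,interpolation=cv2.INTER_CUBIC))
E
```

```text
0.025 [0.54912016 0.01341805 0.05604924] [2.78521343e-05 1.46612201e-01 9.89194046e-01 2.16993864e-05] [-1.02283990e-01  3.55346024e-01  1.77151244e+00  4.81062783e-05
  1.01467659e+00 -1.37882053e+00] 0.00023308075680325395 [-0.51484445 -0.07279544 -0.30809432]
```

View pics/s1.png

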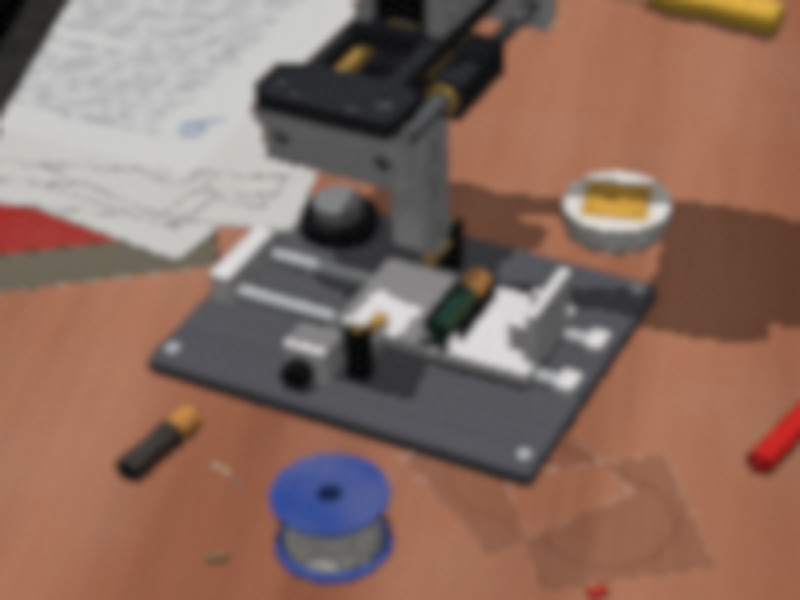

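```bash
cat >> h.py <<'E'
def proj(c,P):
    k=vision.get_calibration(c);q=k["orientation"];R=Ro.from_quat([q[1],q[2],q[3],q[0]]).as_matrix()
    v=R.T@(np.array(P)-k["position"]);return np.round([k["fx"]*v[0]/v[2]+k["cx"],k["fy"]*v[1]/v[2]+k["cy"]],1).tolist()
E
python3 - <<'E'
from h import *
yaw=np.radians(-16.86);o=np.array([.5731,.0061])
t=np.array(telemetry.current_ee_pos())
cr=lambda u:[round((u[0]-160)*4),round((u[1]-120)*3.75)]
for dz in(-.025,0,.025,.05): print(dz,"side crop",cr(proj("side",t+[0,0,dz])))
for n,P in dict(button=(.055,-.058,.034),cell=(-.045,0,.033),face=(-.095,0,.058),postL=(-.015,.051,.046),postR=(-.015,-.051,.046),corner=(-.12,.082,.012)).items(): print(n,cr(proj("side",W(yaw,o,*P))))
q=inverse_kinematics
print(telemetry.current_t(),telemetry.current_wrist_force())
E
```

```text
-0.025 side crop [420, 294]
0 side crop [419, 256]
0.025 side crop [418, 218]
0.05 side crop [416, 178]
button [334, 194]
cell [456, 301]
face [550, 289]
postL [353, 323]
postR [446, 214]
corner [527, 471]
10.8 [-0.43988916  1.10407562 -0.69309516]
```

Projected at the stated pose, the fingertip should appear at crop (420,294). It shows at about (425,245), roughly 30 mm higher, so the fingers passed over the 58 mm plate without touching anything. I'll lift clear and touch the bare desk in front of the jig to measure the true tip height.

```bash
python3 - <<'E'
from h import *
yaw=np.radians(-16.86);o=np.array([.5731,.0061])
r.move_l(W(yaw,o,-.025,0,.12),vel=.15)
r.move_l(W(yaw,o,-.165,0,.12),vel=.2)
r.move_l(W(yaw,o,-.165,0,.045),vel=.12)
r.hold(.15)
g=r.move_l(W(yaw,o,-.165,0,.0),vel=.03,guard=4)
t=np.array(telemetry.current_ee_pos());print("touch",g,t,telemetry.current_wrist_force())
cr=lambda u:[round((u[0]-160)*4),round((u[1]-120)*3.75)]
print(cr(proj("side",t)),cr(proj("side",t-[0,0,.025])),"desk",cr(proj("side",[t[0],t[1],0])))
p=vision.snapshot("side"); cv2.imwrite("pics/s2.png",cv2.resize(p[120:280,200:400,::-1],None,fx=4,fy=3.75,interpolation=cv2.INTER_CUBIC))
r.move_l(W(yaw,o,-.165,0,.06),vel=.1);print(telemetry.current_t())
E
```

```text
touch False [4.15369248e-01 5.39521539e-02 1.55195338e-04] [ 0.63987753  0.26972697 -0.02116781]
[680, 412] [676, 447] desk [680, 412]
15.6
```

View pics/s2.png

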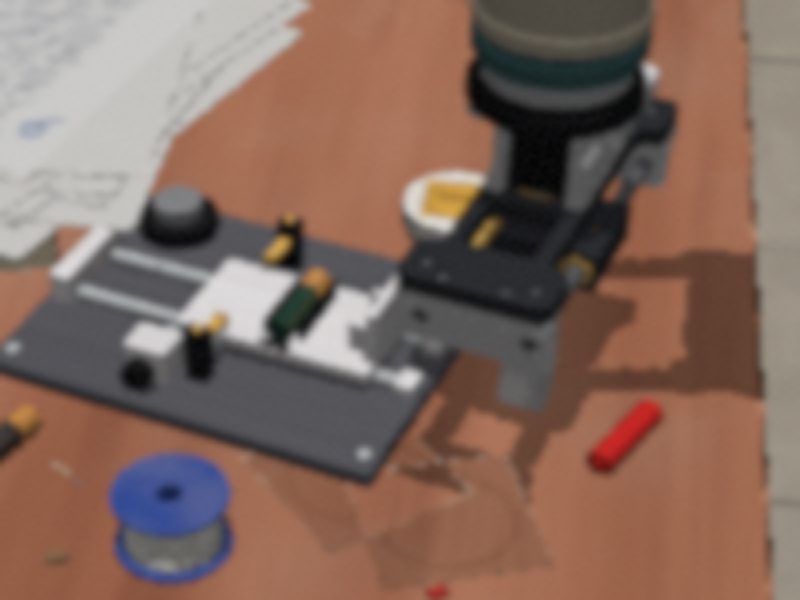

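Crop origin is 200 px here, so TCP at z=0 projects to (520,412). The finger bottom shows at about (525,405), so the tips are roughly where the TCP is reported, not 25 mm ahead of it. I'll finish the touch to measure it.

```bash
python3 - <<'E'
from h import *
yaw=np.radians(-16.86);o=np.array([.5731,.0061])
r.move_l(W(yaw,o,-.165,0,.008),vel=.12); r.hold(.15)
g=r.move_l(W(yaw,o,-.165,0,-.026),vel=.025,guard=4)
print("touch",g,telemetry.current_ee_pos(),telemetry.current_wrist_force())
r.move_l(W(yaw,o,-.165,0,.04),vel=.12);print(telemetry.current_t())
E
```

```text
touch True [ 0.41517124  0.05395949 -0.00691413] [-1.05740604 -0.46083588  6.14774426]
17.6083
```

True tip height is TCP z + 6.5 mm, a 31 mm difference from the data sheet. I push again with the TCP at 0.0235, which puts the tip at 30 mm.

```bash
python3 - <<'E'
from h import *
yaw=np.radians(-16.86);o=np.array([.5731,.0061]);ux=np.array([np.cos(yaw),np.sin(yaw)])
jx=lambda:round(float((np.array(telemetry.current_ee_pos())[:2]-o)@ux),4)
fx=lambda:np.round(telemetry.current_wrist_force(),1)
r.move_l(W(yaw,o,-.135,0,.0235),vel=.1);r.hold(.15)
print("touch",r.move_l(W(yaw,o,-.085,0,.0235),vel=.04,guard=2.5),jx(),fx())
print("stop",r.move_l(W(yaw,o,-.025,0,.0235),vel=.04,guard=16),jx(),fx())
r.hold(.15);print("held",jx(),fx(),telemetry.current_t())
E
```

```text
touch True -0.105 [-2.7  1.6  2.4]
stop True -0.0484 [-4.9  1.6  4.9]
held -0.0501 [-5.9  2.5  5.6] 20.7
```

```bash
python3 - <<'E'
from h import *
yaw=np.radians(-16.86);o=np.array([.5731,.0061]);ux=np.array([np.cos(yaw),np.sin(yaw)])
jx=lambda:round(float((np.array(telemetry.current_ee_pos())[:2]-o)@ux),4)
fx=lambda:np.round(telemetry.current_wrist_force(),1)
print("stop",r.move_l(W(yaw,o,-.042,0,.0235),vel=.03,guard=30),jx(),fx())
r.hold(.2);print("held",jx(),fx())
r.move_l(W(yaw,o,-.135,0,.0235),vel=.15);r.hold(.2)
print("released",jx(),fx())
r.move_l(W(yaw,o,-.135,0,.15),vel=.2)
r.move_l(W(yaw,o,-.2,0,.2),vel=.2)
p=vision.snapshot("side"); cv2.imwrite("pics/s3.png",cv2.resize(p[120:280,180:380,::-1],None,fx=4,fy=3.75,interpolation=cv2.INTER_CUBIC))
for n in("push_face","cradle","test_button_top"):
    print(n,[((Ro.from_euler('z',-yaw).as_matrix()[:2,:2]@(np.array(q["at"])[:2]-o)*1e3).round(1).tolist(),round(q["at"][2],3),round(q["score"],2)) for q in models.mark_of(n,"side")[:2]])
print(telemetry.current_t())
E
```

```text
stop False -0.0465 [-6.9  2.4 -1.7]
held -0.0465 [-6.3  1.9 -1.6]
released -0.1336 [-0.2  0.2 -0.3]
push_face [([-65.9, 3.9], 0.041, 0.58)]
cradle [([-14.2, -1.7], 0.027, 0.92)]
test_button_top [([53.5, -53.9], 0.033, 0.54)]
23.75
```

View pics/s3.png

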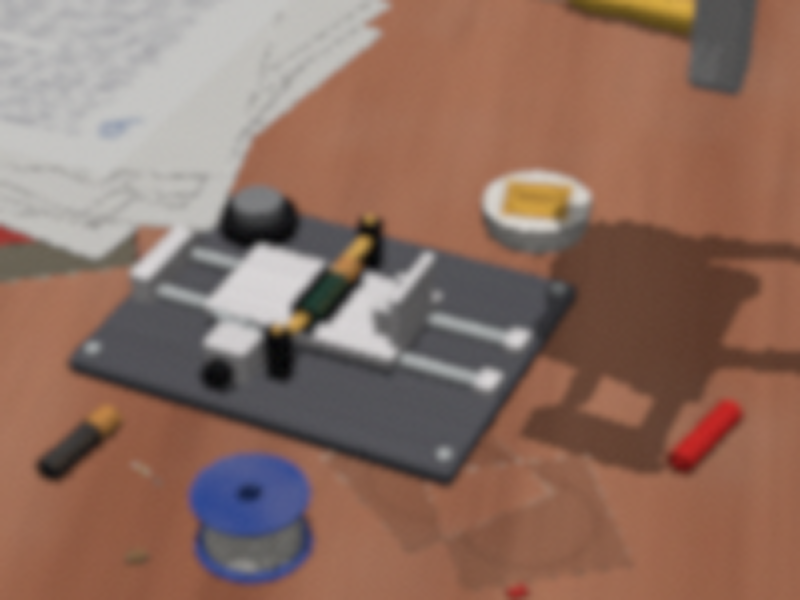

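The side view shows the carriage caught. The push plate is at crop (410,300), the cell is in its cradle between the gold contacts (300–370, 230–320), and the tooth is on the pin. Marks give the push face at x=-66 and the cradle at x=-14 mm, so travel is about 0.030. The bystanders are untouched. Next is the button at crop (258,205), which is free of the papers.

```bash
python3 - <<'E'
from h import *
yaw=np.radians(-16.86);o=np.array([.5731,.0061])
fx=lambda:np.round(telemetry.current_wrist_force(),1)
B=lambda z:W(yaw,o,.055,-.058,z)
r.move_l(B(.16),vel=.2); r.move_l(B(.045),vel=.12); r.hold(.2);print("above",fx())
g=r.move_l(B(.0185),vel=.025,guard=6)
print("press",g,telemetry.current_ee_pos(),fx());r.hold(.2);print(telemetry.current_ee_pos(),fx())
p=vision.snapshot("side"); cv2.imwrite("pics/s4.png",cv2.resize(p[120:280,180:380,::-1],None,fx=4,fy=3.75,interpolation=cv2.INTER_CUBIC))
print(telemetry.current_t())
E
```

```text
above [0.1 0.6 0.9]
press True [ 0.60873089 -0.06533237  0.02112427] [-0.2  0.6  3.5]
[ 0.60876459 -0.0653376   0.02110912] [-1.1 -0.2  5.6]
27.6833
```

View pics/s4.png

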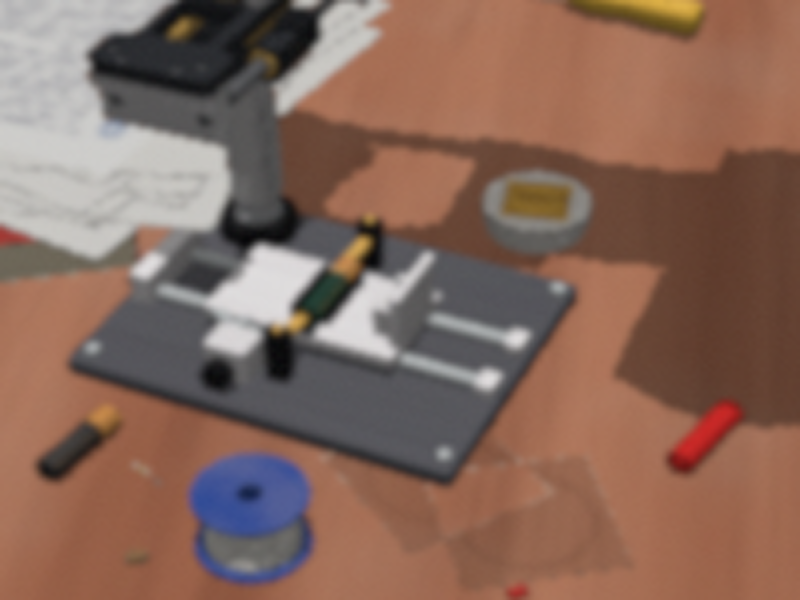

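The fingers stand on the button at crop (255,210), with the tip about 6 mm below the button's rest height and 4–5 N holding, so it has bottomed. The carriage is still caught. I release it and check.

```bash
python3 - <<'E'
from h import *
yaw=np.radians(-16.86);o=np.array([.5731,.0061])
r.move_l(W(yaw,o,.055,-.058,.16),vel=.15); r.move_l(W(yaw,o,-.2,-.05,.2),vel=.25);r.hold(.2)
p=vision.snapshot("side"); cv2.imwrite("pics/s5.png",cv2.resize(p[120:280,180:380,::-1],None,fx=4,fy=3.75,interpolation=cv2.INTER_CUBIC))
for n in("push_face","cradle","test_button_top"):
    print(n,[((Ro.from_euler('z',-yaw).as_matrix()[:2,:2]@(np.array(q["at"])[:2]-o)*1e3).round(1).tolist(),round(q["at"][2],3),round(q["score"],2)) for q in models.mark_of(n,"side")[:2]])
print(telemetry.current_t(),telemetry.current_wrist_force())
E
```

```text
push_face [([-63.2, 0.6], 0.037, 0.83)]
cradle [([-13.8, -4.0], 0.031, 0.97)]
test_button_top [([53.5, -54.5], 0.033, 0.43)]
30.35 [-0.31279523  0.78553363 -0.35498881]
```

View pics/s5.png

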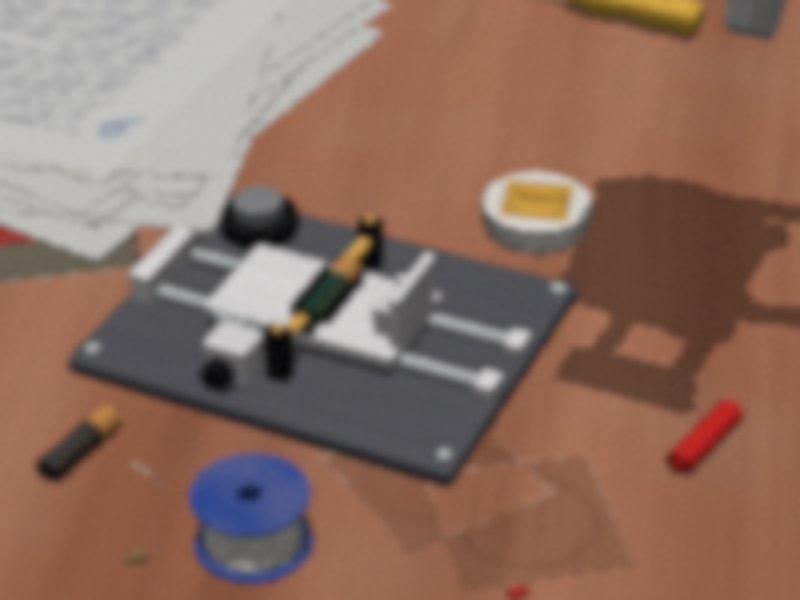

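The button is up again (258,205), the carriage is still caught with the cell in its cradle, and the bystanders are where they were. I hand in.

```bash
python3 -c "
from plant import r
print(r.sign_off())"
```

```text
the job is handed in; nothing more can be done
None
```

I pushed the carriage to its end stop, let it spring back onto the stop pin, then pressed and released the test button. The job is handed in; it took about 30 s of the 43 s allowed.

- **First push missed:** the fingertips stand about 31 mm higher than the stated tool data say. The first pass went over the push plate and the carriage without feeling any contact. I measured the true tip height with a light touch on the bare desk and used it for the rest.
- **End stop:** no sensor reads the carriage directly. The 16 N guard tripped at the stop, and about 58 mm of finger travel from first contact with about 7 N holding supports it.
- **Button press:** the fingertip went about 6 mm down, and the force at the bottom read 3.5–5.6 N.
- **Last checks:** the final side view shows the carriage on the pin, the cell in its cradle, the button up, and the reel, tin and spare cell where they were. The networks put the push face at x -63 mm and the cradle at -14 mm, so the carriage is at about 0.031 m. That agrees with the expected 0.030 m within their 4 mm accuracy.

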